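Fit the missing signal lamps on a sorting cart

TASK

Two of the four bayonet lampholders on this sorting cart's lamp bar have no lamp. Take the two spare lamps from the tray and fit one in each empty holder: pins into the slots, push down against the spring, turn a quarter clockwise and let it click home, so that it stands upright and stays locked when let go. Do not let a lamp fall over, and leave the lamps already fitted and the mug, weight and whistle where they are.

Things in the scene. Friction and masses are not known exactly. Their poses are not given: they have to be found in the camera images.
- spare_a_mid (a point): Spare bayonet lamp upright in the tray, about 160 g, 92 mm tall. White ribbed lens 50 mm across, straight from 26 to 78 mm up, domed above; below it a steel cap 50 mm across with two level steel pins, 8 mm thick, on opposite sides, 11 mm up, tips 71 mm apart. Point: on the axis half-way up (46 mm above its underside); z up the axis, x through both pins (half a turn changes nothing).
- spare_b_mid (a point): The other spare lamp in the tray; make, point and axes as spare_a.
- fitted_a_mid (a point): A lamp of the same make already locked in a holder; point and axes as spare_a. Its top is 145 mm above the deck. To be left alone.
- fitted_b_mid (a point): The other lamp already locked in a holder, as fitted_a. To be left alone.
- holder_p_rim (a point): One of four identical bayonet lampholders (metal shell, black foot), 110 mm apart on the bar; place, turn and which are empty change each start. Point: centre of its rim, 75 mm above the deck; z up. Shell 68 mm outside, bore 54.4 mm. Two J-slots 14 mm wide open up through the rim at +y and -y of this frame, where the lamp's pins go down; the pins lock along x of this frame.
- holder_q_rim (a point): Lampholder, same make, point and axes as holder_p. Fitting: a sprung brass plate in the bore meets the lamp's underside when its mid-point is 27 mm above the rim; push on down 8 to 11 mm (12 at most; 6 N rising to 10 N) so the pins pass under the overhang, then turn a quarter (90 degrees) clockwise seen from above; a stop lies 6 degrees past that.
- holder_r_rim (a point): Lampholder, same make, point and axes as holder_p. Let up after the turn, the spring lifts the pins 4 mm into recesses that stop the lamp turning back: a locked lamp's mid-point is 24 mm above the rim and its x lies along the holder's x. A lamp not turned far enough stays lower or springs back up.
- holder_s_rim (a point): Lampholder, same make, point and axes as holder_p. An empty holder shows the round brass plate (24 mm) in its bore, 19 mm below the rim.
- lamp_bar: The lamp bar: a grey steel channel fixed on the deck, 95 mm (x) by 480 mm (y) by 30 mm high; origin under its centre, y along the row of holders.
- tray: A dark steel tray fixed on the deck, 110 mm (x) by 250 mm (y), walls 28 mm high, floor 3 mm thick; origin under its centre. It holds the two spare lamps, upright, about 120 mm apart along its y. It may be on the left or on the right.
- mug: A white ceramic mug, 80 mm across and 95 mm tall, standing on the deck on the other side from the tray; origin at the centre of its underside. Bystander.
- weight: A brass parcel weight, 60 mm across and 82 mm tall, on the deck beyond one end of the bar; origin at the centre of its underside. Bystander.
- whistle: A red plastic whistle, 65 mm long, lying on the deck beyond the other end of the bar; origin under its middle. Bystander.
Not all that is in view belongs to the job. Leave any blue or orange look-alike of the part that bears spare_a_mid alone.

How it is judged:
On the way, in this order (a step that is already met when the one before it is completed fails the run):
1. one spare lamp is locked in an empty holder (((horizontal distance between spare_a_mid and holder_r_rim below 0.005 m and z of spare_a_mid in the frame of holder_r_rim between 0.0215 and 0.0265 m and angle between the x axis of spare_a_mid and the x axis of holder_r_rim, either way round below 0.15 rad and angle between spare_a_mid's own z axis and vertical below 0.1 rad) or (horizontal distance between spare_a_mid and holder_s_rim below 0.005 m and z of spare_a_mid in the frame of holder_s_rim between 0.0215 and 0.0265 m and angle between the x axis of spare_a_mid and the x axis of holder_s_rim, either way round below 0.15 rad and angle between spare_a_mid's own z axis and vertical below 0.1 rad) or (horizontal distance between spare_b_mid and holder_r_rim below 0.005 m and z of spare_b_mid in the frame of holder_r_rim between 0.0215 and 0.0265 m and angle between the x axis of spare_b_mid and the x axis of holder_r_rim, either way round below 0.15 rad and angle between spare_b_mid's own z axis and vertical below 0.1 rad) or (horizontal distance between spare_b_mid and holder_s_rim below 0.005 m and z of spare_b_mid in the frame of holder_s_rim between 0.0215 and 0.0265 m and angle between the x axis of spare_b_mid and the x axis of holder_s_rim, either way round below 0.15 rad and angle between spare_b_mid's own z axis and vertical below 0.1 rad))), for 0.2 s.
2. both spare lamps are locked, one in each empty holder ((((horizontal distance between spare_a_mid and holder_r_rim below 0.005 m and z of spare_a_mid in the frame of holder_r_rim between 0.0215 and 0.0265 m and angle between the x axis of spare_a_mid and the x axis of holder_r_rim, either way round below 0.15 rad and angle between spare_a_mid's own z axis and vertical below 0.1 rad) and (horizontal distance between spare_b_mid and holder_s_rim below 0.005 m and z of spare_b_mid in the frame of holder_s_rim between 0.0215 and 0.0265 m and angle between the x axis of spare_b_mid and the x axis of holder_s_rim, either way round below 0.15 rad and angle between spare_b_mid's own z axis and vertical below 0.1 rad)) or ((horizontal distance between spare_a_mid and holder_s_rim below 0.005 m and z of spare_a_mid in the frame of holder_s_rim between 0.0215 and 0.0265 m and angle between the x axis of spare_a_mid and the x axis of holder_s_rim, either way round below 0.15 rad and angle between spare_a_mid's own z axis and vertical below 0.1 rad) and (horizontal distance between spare_b_mid and holder_r_rim below 0.005 m and z of spare_b_mid in the frame of holder_r_rim between 0.0215 and 0.0265 m and angle between the x axis of spare_b_mid and the x axis of holder_r_rim, either way round below 0.15 rad and angle between spare_b_mid's own z axis and vertical below 0.1 rad)))), for 0.2 s.
At the end, for the whole second after the job is handed in: Each formerly empty holder carries one spare lamp, locked: within 5 mm of the axis, pins within 0.15 rad of the holder's x, mid-point 21.5 to 26.5 mm above the rim, tilt under 0.1 rad, at rest. The fitted lamps are still locked so; mug, weight and whistle within 30 mm of their places ((((horizontal distance between spare_a_mid and holder_r_rim below 0.005 m and z of spare_a_mid in the frame of holder_r_rim between 0.0215 and 0.0265 m and angle between the x axis of spare_a_mid and the x axis of holder_r_rim, either way round below 0.15 rad and angle between spare_a_mid's own z axis and vertical below 0.1 rad) and (horizontal distance between spare_b_mid and holder_s_rim below 0.005 m and z of spare_b_mid in the frame of holder_s_rim between 0.0215 and 0.0265 m and angle between the x axis of spare_b_mid and the x axis of holder_s_rim, either way round below 0.15 rad and angle between spare_b_mid's own z axis and vertical below 0.1 rad)) or ((horizontal distance between spare_a_mid and holder_s_rim below 0.005 m and z of spare_a_mid in the frame of holder_s_rim between 0.0215 and 0.0265 m and angle between the x axis of spare_a_mid and the x axis of holder_s_rim, either way round below 0.15 rad and angle between spare_a_mid's own z axis and vertical below 0.1 rad) and (horizontal distance between spare_b_mid and holder_r_rim below 0.005 m and z of spare_b_mid in the frame of holder_r_rim between 0.0215 and 0.0265 m and angle between the x axis of spare_b_mid and the x axis of holder_r_rim, either way round below 0.15 rad and angle between spare_b_mid's own z axis and vertical below 0.1 rad))) and horizontal distance between fitted_a_mid and holder_p_rim below 0.005 m and z of fitted_a_mid in the frame of holder_p_rim between 0.0215 and 0.0265 m and angle between the x axis of fitted_a_mid and the x axis of holder_p_rim, either way round below 0.15 rad and angle between each of fitted_a_mid, fitted_b_mid's own z axis and vertical below 0.1 rad and horizontal distance between fitted_b_mid and holder_q_rim below 0.005 m and z of fitted_b_mid in the frame of holder_q_rim between 0.0215 and 0.0265 m and angle between the x axis of fitted_b_mid and the x axis of holder_q_rim, either way round below 0.15 rad and linear speed of each of spare_a, spare_b below 0.02 m/s and distance of each of mug, weight, whistle from where it was at the start of the episode below 0.03 m); the robot touches nothing.
It fails at once if a spare lamp is tipped over (angle between any of spare_a_mid, spare_b_mid's own z axis and vertical above 0.7 rad).
It fails at once if a lamp already fitted is taken out or moved by more than 15 mm (distance of any of fitted_a_mid, fitted_b_mid from where it was at the start of the episode above 0.015 m).
It fails at once if the mug, weight or whistle is pushed more than 30 mm from its place (distance of any of mug, weight, whistle from where it was at the start of the episode above 0.03 m).
It also fails if it takes over 67 s, if anything falls off the work surface, if the arm or the gripper's body presses on something with over 40 N, if the wrist force passes 120 N, or if a joint passes its speed limit or range.

ROBOT

A 7-joint arm with a two-finger parallel gripper is mounted at the origin on the work surface. World frame = base frame: x ahead of the robot, y to its left, z up, the work surface at z = 0. Lengths are in m, angles in rad, forces in N, time in s.
With the tool pointing down it reaches from about 0.375 to 0.925 m from the base axis. Payload 3.1 kg.
Tool frame: the origin (TCP) lies on the mounting face of the last link; the fingertips stand 173 mm ahead of it and the grasp point (between the pads) lies 155 mm ahead of it (env.tips_ahead is the distance from the TCP to the fingertips, in m); z points along the fingers, y is the line along which they close (so a half turn about z gives the same grasp; the last joint's range is limited). The gripper opens to 85 mm and grips with 20 to 120 N. Pads are 22 mm wide; open, the fingers measure 114 mm over their backs; the gripper's body (76 mm by 85 mm) begins 54 mm behind the grasp point. The pads swing forward as they close: fully open they stand 13 mm farther back than shut.
Start: joints at [-1.2, 0.383, 0.044, 1.598, -0.018, 1.161, -0.05], TCP at [0.294, 0.58, 0.405] pointing down, gripper open.
Joint ranges: [-2.61, 2.61], [-0.41, 2.15], [-1.48, 1.57], [0, 2.5], [-1.57, 4.71], [0.05, 1.97], [-2.85, 2.85]. Speed limits (rad/s): [2.79, 2.79, 3.14, 3.14, 3.14, 3.14, 3.14].

INTERFACE

Orientations are given as a unit quaternion [x, y, z, w].
In Python, from bench import telemetry, viewer, env gives the robot as it stands.
- The arm moves only by the tool move_arm, never from a script. Its argument "plan" is a list of rows, each an object with "offset": the shift along the tool's x, y, z in cm, a list of three; "rotation": the turn, a rotation vector about the tool's x, y, z in degrees, a list of three; "gripper": the closure, from 0 (fully open) to 1 (shut). In form: [{"offset": [tx, ty, tz], "rotation": [rx, ry, rz], "gripper": gripper}, ...]. A call has 1 to 8 rows; each row shifts and turns the commanded pose from where the row before left it, along the tool's axes as they then stand; what a row does not reach is not made up. A row lasts 1/8 s, in which the tool goes at most 62.5 mm and 10.7 degrees, less where a joint would pass 70% of its speed; a pose out of reach is approached as far as the arm can. A call with a gripper value outside its range is refused whole. The fingers move at their own pace and stop on an object; "grip_force" is the grip in N (left out, the last holds). Time passes only in rows, so rows that do not move let the fingers close. It gives the time, the measured TCP pose, the force, the opening and the grip force at its end, in the units of the state.
- telemetry.sense(): the state, without advancing time (a new reading comes with each control period).
- viewer.get_image(name): name is "scene" or "top" or "wrist"; returns the picture (400x640x3 uint8, red, green, blue); there is no depth.
- viewer.camera_info(name): a dict with "K" (3x3 intrinsics, pixels), "dist_coeffs" ([k1, k2, p1, p2, k3] as OpenCV has them; the pictures are not rectified), "rvec" (rotation vector, rad) and "tvec" (3), from world to camera coordinates, as OpenCV has them. Camera axes: x right, y down, z forward; pixel columns grow to the right and rows downward; lengths in m; the calibration is good to about 2 mm. A picture is of the moment at which its call begins: read the wrist's pose just before it. camera_info takes no time and is no camera call; for the wrist camera it gives the pose at the moment of the call.
- env.close_job(): hands the job in; it is judged then, once.
The state is a dict: "time": time; "joints": joint angles; "qd": joint speeds; "tau": joint torques, N m; "position": TCP position; "tcp_rot": TCP orientation; "contact_force": force on the tool from outside, world axes, zero at the start; "ft_torque": the same for the moment, N m; "finger_gap": finger opening in m; "grip_force": force on a finger pad.
Only numpy, scipy, OpenCV 4.12 (cv2) and the standard library are available. Lean on these libraries where they do the work, as an engineer would, in place of code of your own. Each camera call takes 0.05 s, during which the arm holds its last target. There are 200 camera calls.

## Working session

There is one attempt and no reset: what is moved stays moved. The work goes in short steps, Python scripts to look and compute and a tool call to move; the robot and the scene stay as the last step left them, time stands still between calls to the robot, and variables do not carry over. Pictures are saved under pics/ and viewed, at most 10 in all, crops included, and the job is handed in when it is done.

Besides the shell and the picture viewer there is one more tool, called after "Request:" by a JSON object that holds its "method" and its "body", one argument or row to a line. move_arm: Moves the arm, as the interface text tells. Its arguments: {"type":"object","properties":{"plan":{"type":"array","items":{"type":"object","properties":{"offset":{"type":"array","items":{"type":"number"}},"rotation":{"type":"array","items":{"type":"number"}},"gripper":{"type":"number"}}}},"grip_force":{"type":"number"}},"required":["plan"]}

```bash
mkdir -p pics; ls; python3 - <<'E'
from bench import telemetry, viewer, env
import cv2
for n in ("top","scene"):
    im=viewer.get_image(n); cv2.imwrite(f"pics/{n}0.png",im[...,::-1])
    print(n,viewer.camera_info(n))
print(telemetry.sense(),env.tips_ahead)
E
```

```text
pics
top {'K': array([[392.53946098,   0.        , 324.34285833],
       [  0.        , 392.53946098, 200.03766218],
       [  0.        ,   0.        ,   1.        ]]), 'dist_coeffs': array([-0.00609735,  0.        ,  0.        ,  0.        ,  0.        ]), 'rvec': array([ 2.11187493, -2.1492961 ,  0.19987909]), 'tvec': array([0.01647839, 0.56939253, 1.18525993])}
scene {'K': array([[444.76695484,   0.        , 316.7652403 ],
       [  0.        , 444.76695484, 202.58885677],
       [  0.        ,   0.        ,   1.        ]]), 'dist_coeffs': array([-0.03355516,  0.        ,  0.        ,  0.        ,  0.        ]), 'rvec': array([ 2.15100586,  0.979301  , -0.40690239]), 'tvec': array([-0.34700853, -0.21423276,  1.47946336])}
{'time': 0.1, 'joints': array([-1.19980282,  0.38374075,  0.04381826,  1.59941955, -0.01788469,
        1.1612093 , -0.0498978 ]), 'qd': array([-1.28117884e-03, -2.17342767e-03, -5.38234890e-05, -3.27413108e-03,
        5.47010017e-04, -1.84254968e-04, -3.44359638e-04]), 'tau': array([ 2.67960211e-03, -4.34728074e+01,  1.02932252e+00, -2.50454861e+01,
        1.08439362e-02,  5.47808624e-03,  6.37946954e-06]), 'position': array([0.29345032, 0.57949051, 0.40341887]), 'tcp_rot': array([ 2.32204962e-01,  9.72666147e-01, -1.17336008e-03, -2.12558191e-04]), 'contact_force': array([-0.127269  , -0.39406162, -0.14114281]), 'ft_torque': array([ 0.0116561 ,  0.01326716, -0.02484973]), 'grip_force': 0.0, 'finger_gap': 0.08545530668810224} 0.1734
```

View pics/top0.png

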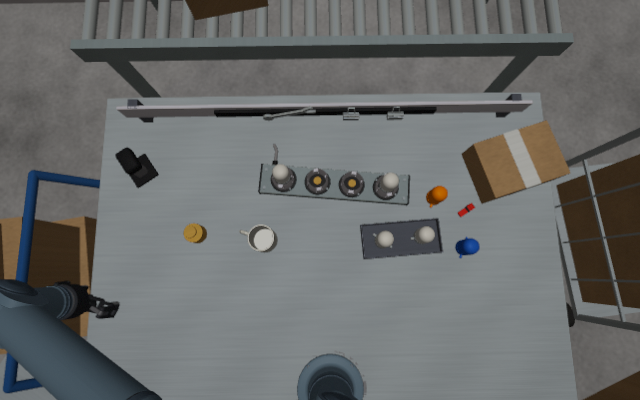

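View pics/scene0.png

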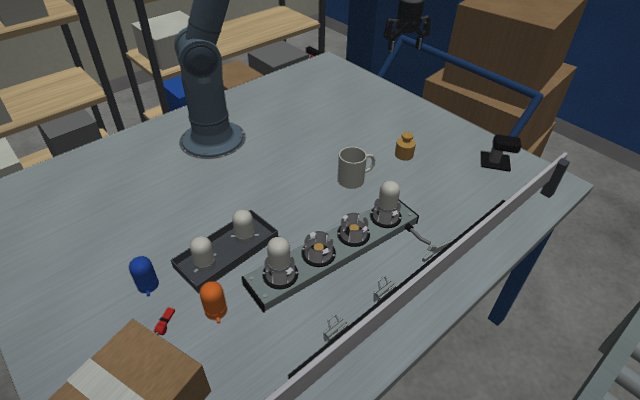

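Candidates for the spares are the two white lamps in the dark tray, at top (386,239) and (427,234). They match the description: white, ribbed and in the tray. The orange (438,194) and blue (468,246) shapes stand on the deck and are look-alikes. The lamps at (281,172) and (390,181) are fitted. The empty holders, with brass plates showing, are at (317,181) and (351,184). I'll confirm in an enlarged crop.

```bash
cat > h.py <<'E'
from bench import telemetry, viewer, env
import cv2, numpy as np
from scipy.spatial.transform import Rotation as R
def world(info,px,z):
    u=cv2.undistortPoints(np.float64(px).reshape(-1,1,2),info["K"],info["dist_coeffs"])[:,0]
    M=cv2.Rodrigues(info["rvec"])[0]; c=-M.T@np.ravel(info["tvec"])
    d=np.c_[u,np.ones(len(u))]@M
    return c+d*((z-c[2])/d[:,2])[:,None]
def pix(info,p):
    return cv2.projectPoints(np.float64(p).reshape(-1,1,3),info["rvec"],info["tvec"],info["K"],info["dist_coeffs"])[0][:,0]
def tool(): 
    s=telemetry.sense(); return s,R.from_quat(s["tcp_rot"])
def togo(target_xyz,yaw=None):
    """offset in tool cm from TCP to target; yaw = world angle of tool y wanted (mod pi) -> deg about tool z"""
    s,r=tool(); o=r.inv().apply(np.array(target_xyz)-s["position"])*100
    y=r.apply([0,1,0]); a=np.arctan2(y[1],y[0])
    print("t",round(s["time"],2),"pos",s["position"].round(4),"offset cm",o.round(2),"tool y ang",np.degrees(a).round(1),"tilt",np.degrees(np.arccos(-r.apply([0,0,1])[2])).round(2), "q7",s["joints"][6].round(3))
    if yaw is not None:
        d=-(np.degrees(yaw-a)); print(" rot about tool z deg",((d+90)%180-90).round(1))
E
python3 - <<'E'
from h import *
im=cv2.imread("pics/top0.png"); i=viewer.camera_info("top")
c=cv2.resize(im[150:270,255:455],None,fx=4,fy=4,interpolation=cv2.INTER_CUBIC); cv2.imwrite("pics/crop.png",c)
print(world(i,[[386,239],[427,234]],.08)[:,:2].round(3)); print(world(i,[[317,181],[351,184]],.056)[:,:2].round(3))
print(world(i,[[281,172],[390,181],],.13)[:,:2].round(3))
w=viewer.camera_info("wrist"); s,r=tool(); M=cv2.Rodrigues(w["rvec"])[0]
cp=-M.T@np.ravel(w["tvec"]); print("cam in tool",r.inv().apply(cp-s["position"]),(r.inv().as_matrix()@M.T).round(3),w["K"])
togo([0.5,0,.4])
E
```

```text
[[ 0.441 -0.178]
 [ 0.454 -0.303]]
[[ 0.63   0.029]
 [ 0.619 -0.079]]
[[ 0.643  0.135]
 [ 0.61  -0.189]]
cam in tool [0.06897606 0.00043801 0.03154497] [[-0.001 -0.962 -0.272]
 [ 1.    -0.001 -0.001]
 [ 0.    -0.272  0.962]] [[296.01306991   0.         314.3717853 ]
 [  0.         296.01306991 197.89508564]
 [  0.           0.           1.        ]]
t 0.1 pos [0.2935 0.5795 0.4034] offset cm [-44.6  -42.37   0.45] tool y ang 63.1 tilt 0.14 q7 -0.05
```

View pics/crop.png

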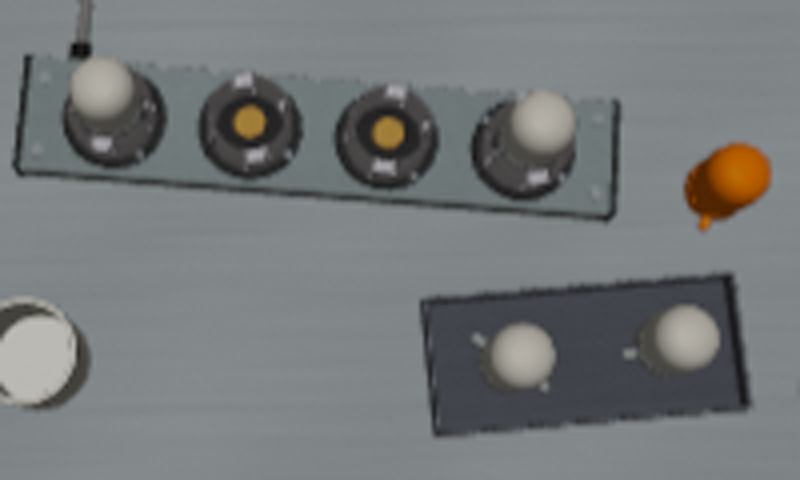

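Crop confirms two white spares in the tray, each with pins. Next is a close look at the empty holders.

Request:
{"method": "move_arm", "body": {
  "plan": [
    {"offset":[-4.74,-3.24,0],"rotation":[0,0,0],"gripper":0},
    {"offset":[-4.74,-3.24,0],"rotation":[0,0,0],"gripper":0},
    {"offset":[-4.74,-3.24,0],"rotation":[0,0,0],"gripper":0},
    {"offset":[-4.74,-3.24,0],"rotation":[0,0,0],"gripper":0},
    {"offset":[-4.74,-3.24,0],"rotation":[0,0,0],"gripper":0},
    {"offset":[-4.74,-3.24,0],"rotation":[0,0,0],"gripper":0},
    {"offset":[-4.74,-3.24,0],"rotation":[0,0,0],"gripper":0},
    {"offset":[-4.74,-3.24,0],"rotation":[0,0,0],"gripper":0}
  ]
}}

```text
time: 1.1
position: [0.5152, 0.1756, 0.4043]
tcp_rot: [0.232, 0.973, -0.0, -0.0]
contact_force: [1.2, 0.2, 0.5]
finger_gap: 0.086
grip_force: 0.0
```

Request:
{"method": "move_arm", "body": {
  "plan": [
    {"offset":[-4.74,-3.24,0],"rotation":[0,0,0],"gripper":0},
    {"offset":[-4.74,-3.24,0],"rotation":[0,0,0],"gripper":0},
    {"offset":[-4.74,-3.24,0],"rotation":[0,0,0],"gripper":0},
    {"offset":[-4.74,-3.24,0],"rotation":[0,0,0],"gripper":0},
    {"offset":[0,0,0],"rotation":[0,0,10],"gripper":0},
    {"offset":[0,0,0],"rotation":[0,0,10],"gripper":0},
    {"offset":[0,0,0],"rotation":[0,0,7],"gripper":0},
    {"offset":[0,0,0],"rotation":[0,0,0],"gripper":0}
  ]
}}

```text
time: 2.1
position: [0.6252, -0.0238, 0.404]
tcp_rot: [0.452, 0.892, -0.0, -0.001]
contact_force: [0.6, -0.2, 1.4]
finger_gap: 0.0853
grip_force: 0.0
```

```bash
python3 - <<'E'
from h import *
i=viewer.camera_info("wrist"); im=viewer.get_image("wrist"); cv2.imwrite("pics/w1.png",im[...,::-1])
np.savez("pics/w1.npz",**i)
togo([.625,-.025,.42])
print(pix(i,[[.63,.029,.075],[.619,-.079,.075]]))
E
```

```text
t 2.15 pos [ 0.6253 -0.0237  0.4041] offset cm [-0.09 -0.1  -1.59] tool y ang 36.3 tilt 0.07 q7 0.76
[[349.80548951 145.17185162]
 [279.38871963 221.54301729]]
```

View pics/w1.png

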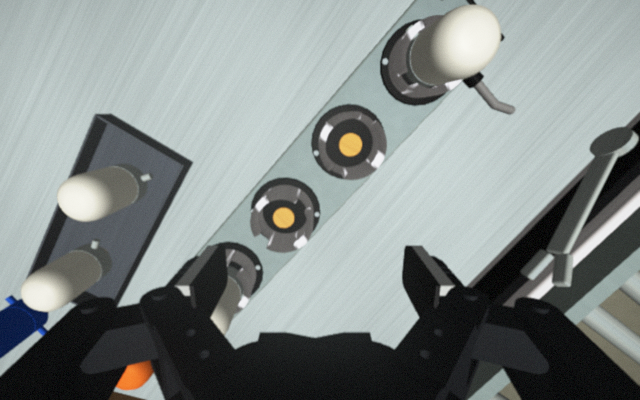

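```bash
python3 - <<'E'
import cv2,numpy as np
im=cv2.imread("pics/w1.png")
a=cv2.resize(im[100:190,305:395],(400,400),interpolation=cv2.INTER_CUBIC);b=cv2.resize(im[170:260,240:330],(400,400),interpolation=cv2.INTER_CUBIC)
cv2.imwrite("pics/w1c.png",np.hstack([a,b]))
E
```

```text
(no output)
```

View pics/w1c.png

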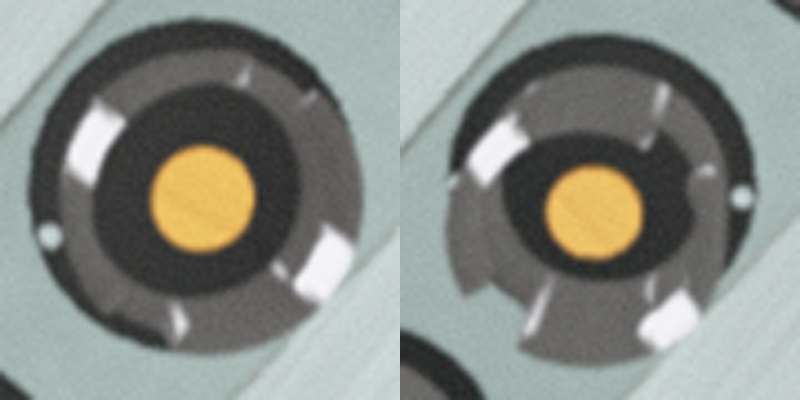

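The white rim marks lie across from the slot openings, so they mark each holder's x, where the pins lock. Measuring them now.

```bash
cat >> h.py <<'E'
def blobs(m,amin):
    n,l,st,c=cv2.connectedComponentsWithStats(m.astype(np.uint8)); return [(c[k],st[k,4]) for k in range(1,n) if st[k,4]>=amin]
def holder(im,i,guess):
    """im BGR; brass disc + two white marks near guess"""
    u,v=pix(i,[[*guess,.07]])[0]; h=cv2.cvtColor(im,cv2.COLOR_BGR2HSV)
    yy,xx=np.mgrid[:im.shape[0],:im.shape[1]]; near=np.hypot(xx-u,yy-v)<1.1*np.linalg.norm(pix(i,[[guess[0]+.034,guess[1],.07]])[0]-[u,v])
    br=max(blobs(near&(h[...,0]>12)&(h[...,0]<32)&(h[...,1]>110)&(h[...,2]>90),20),key=lambda b:b[1])[0]
    c=world(i,[br],.056)[0]
    W=[(world(i,[b[0]],.075)[0],b[1]) for b in blobs(near&(h[...,1]<40)&(h[...,2]>215),6)]
    W=sorted([w for w in W if .020<np.hypot(*(w[0]-c)[:2])<.038],key=lambda w:-w[1])[:2]
    if len(W)<2: print("marks",W); return c,None
    p,q=W[0][0],W[1][0]; d=p-q
    print("brass",c[:2].round(4),"marks mid",((p+q)/2)[:2].round(4),"dist",np.hypot(*d[:2]).round(4),"x ang",(np.degrees(np.arctan2(d[1],d[0]))%180).round(1),[w[1] for w in W])
E
python3 - <<'E'
from h import *
i=dict(np.load("pics/w1.npz")); im=cv2.imread("pics/w1.png")
t=viewer.camera_info("top"); it=cv2.imread("pics/top0.png")
for g in ((.63,.029),(.619,-.079)):
    holder(im,i,g); holder(it,t,g)
E
```

```text
brass [0.6327 0.0297] marks mid [0.632  0.0296] dist 0.0595 x ang 8.7 [np.int32(102), np.int32(94)]
marks []
brass [ 0.6218 -0.0794] marks mid [ 0.6213 -0.0793] dist 0.0597 x ang 169.3 [np.int32(87), np.int32(80)]
marks []
```

H1 is at (.632,.030) with x at 8.7°. H2 is at (.6215,-.0793) with x at -10.7°. Moving over spare a.

Request:
{"method": "move_arm", "body": {
  "plan": [
    {"offset":[0,0,0],"rotation":[0,0,9],"gripper":0},
    {"offset":[0,0,0],"rotation":[0,0,9],"gripper":0},
    {"offset":[0,0,0],"rotation":[0,0,9],"gripper":0},
    {"offset":[0,0,0],"rotation":[0,0,9.3],"gripper":0},
    {"offset":[-3.8,-4.6,0],"rotation":[0,0,0],"gripper":0},
    {"offset":[-3.8,-4.6,0],"rotation":[0,0,0],"gripper":0},
    {"offset":[-3.8,-4.6,0],"rotation":[0,0,0],"gripper":0},
    {"offset":[-3.8,-4.6,0],"rotation":[0,0,0],"gripper":0}
  ]
}}

```text
time: 3.15
position: [0.4394, -0.1766, 0.4047]
tcp_rot: [0.707, 0.707, 0.0, 0.0]
contact_force: [-0.4, -0.8, 0.1]
finger_gap: 0.0854
grip_force: 0.0
```

Request:
{"method": "move_arm", "body": {
  "plan": [
    {"offset":[0,0,0],"rotation":[0,0,0],"gripper":0},
    {"offset":[0,0,0],"rotation":[0,0,0],"gripper":0}
  ]
}}

```text
time: 3.4
position: [0.4412, -0.1752, 0.405]
tcp_rot: [0.708, 0.706, 0.001, 0.0]
contact_force: [-0.4, 0.6, -0.4]
finger_gap: 0.0852
grip_force: 0.0
```

```bash
python3 - <<'E'
from h import *
i=viewer.camera_info("wrist"); im=viewer.get_image("wrist"); cv2.imwrite("pics/w2.png",im[...,::-1])
np.savez("pics/w2.npz",**i)
togo([.441,-.178,.40])
E
```

```text
t 3.45 pos [ 0.4418 -0.1746  0.405 ] offset cm [-0.34 -0.08  0.5 ] tool y ang -0.0 tilt 0.06 q7 0.325
```

View pics/w2.png

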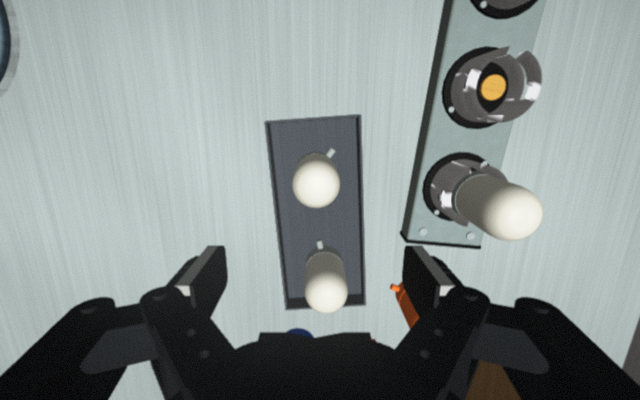

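Spare a is at (316,178) with its pin tip at (331,153). Spare b is at (323,280) with its pin at (320,245). I'll put the camera straight above each one to see both pins.

Request:
{"method": "move_arm", "body": {
  "plan": [
    {"offset":[-3.6,0,0],"rotation":[0,0,0],"gripper":0},
    {"offset":[-3.6,0,0],"rotation":[0,0,0],"gripper":0},
    {"offset":[0,0,0],"rotation":[0,0,0],"gripper":0},
    {"offset":[0,0,0],"rotation":[0,0,0],"gripper":0}
  ]
}}

```text
time: 3.95
position: [0.4421, -0.246, 0.4043]
tcp_rot: [0.707, 0.707, -0.0, -0.0]
contact_force: [-0.3, -0.6, 0.9]
finger_gap: 0.0853
grip_force: 0.0
```

```bash
python3 - <<'E'
from h import *
i=viewer.camera_info("wrist"); im=viewer.get_image("wrist"); cv2.imwrite("pics/w3.png",im[...,::-1])
np.savez("pics/w3.npz",**i)
togo([.441,-.178,.40])
E
```

```text
t 4.0 pos [ 0.442  -0.2457  0.4043] offset cm [ 6.77 -0.09  0.44] tool y ang 0.0 tilt 0.05 q7 0.535
```

Request:
{"method": "move_arm", "body": {
  "plan": [
    {"offset":[-6,0.6,0],"rotation":[0,0,0],"gripper":0},
    {"offset":[-6,0.6,0],"rotation":[0,0,0],"gripper":0},
    {"offset":[0,0,0],"rotation":[0,0,0],"gripper":0},
    {"offset":[0,0,0],"rotation":[0,0,0],"gripper":0}
  ]
}}

```text
time: 4.5
position: [0.4533, -0.3662, 0.4039]
tcp_rot: [0.708, 0.707, 0.0, -0.001]
contact_force: [0.5, 0.6, 0.4]
finger_gap: 0.0857
grip_force: 0.0
```

```bash
python3 - <<'E'
from h import *
i=viewer.camera_info("wrist"); im=viewer.get_image("wrist"); cv2.imwrite("pics/w4.png",im[...,::-1])
np.savez("pics/w4.npz",**i)
togo([.441,-.178,.40])
C=[]
for k,g in (("3",(.441,-.178)),("4",(.454,-.303))):
    j=dict(np.load(f"pics/w{k}.npz")); m=cv2.imread(f"pics/w{k}.png"); u,v=pix(j,[[*g,.03]])[0].astype(int); print(k,u-50,v-50)
    C.append(cv2.resize(m[v-50:v+50,u-50:u+50],(400,400),interpolation=cv2.INTER_CUBIC))
cv2.imwrite("pics/lamps.png",np.hstack(C))
E
```

```text
t 4.55 pos [ 0.4535 -0.3654  0.4041] offset cm [18.74 -1.25  0.45] tool y ang 0.0 tilt 0.12 q7 0.858
3 263 65
4 265 70
```

View pics/lamps.png

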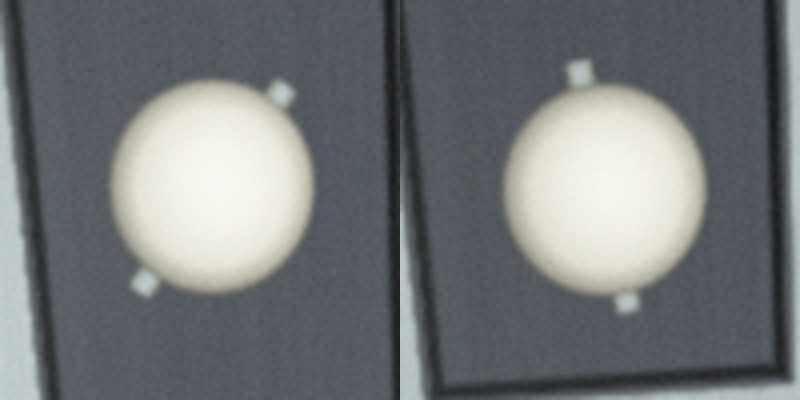

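```bash
python3 - <<'E'
from h import *
for k,o,P in (("3",(263,65),[(289,84),(138,293)]),("4",(265,70),[(178,61),(229,311)])):
    j=dict(np.load(f"pics/w{k}.npz")); p=(np.array(P)+.5)/4-.5+o; w=world(j,p,.014); d=w[0]-w[1]
    D=blobs(cv2.cvtColor(cv2.imread(f"pics/w{k}.png"),cv2.COLOR_BGR2GRAY)[o[1]:o[1]+100,o[0]:o[0]+100]>150,500)
    D=min(D,key=lambda b:np.hypot(*(b[0]-50)))
    print("mid",w.mean(0)[:2].round(4),"span",np.hypot(*d[:2]).round(4),"pins ang",(np.degrees(np.arctan2(d[1],d[0]))%180).round(1),"dome",world(j,[D[0]+o],.079)[0][:2].round(4),D[1])
E
```

```text
mid [ 0.4431 -0.1746] span 0.073 pins ang 53.0 dome [ 0.4431 -0.1738] 2078
mid [ 0.4545 -0.2994] span 0.0719 pins ang 101.9 dome [ 0.4545 -0.2988] 2024
```

b goes to H1 and a to H2. Descending on b, with a check on the way.

Request:
{"method": "move_arm", "body": {
  "plan": [
    {"offset":[3.3,0.1,0],"rotation":[0,0,0],"gripper":0},
    {"offset":[3.3,0,0],"rotation":[0,0,0],"gripper":0},
    {"offset":[0,0,4],"rotation":[0,0,0],"gripper":0},
    {"offset":[0,0,4],"rotation":[0,0,0],"gripper":0},
    {"offset":[0,0,0],"rotation":[0,0,0],"gripper":0},
    {"offset":[0,0,0],"rotation":[0,0,0],"gripper":0}
  ]
}}

```text
time: 5.3
position: [0.4545, -0.3008, 0.326]
tcp_rot: [0.707, 0.707, 0.001, 0.001]
contact_force: [0.0, -0.7, 0.5]
finger_gap: 0.0854
grip_force: 0.0
```

```bash
python3 - <<'E'
from h import *
togo([.4545,-.299,.215])
E
```

```text
t 5.3 pos [ 0.4545 -0.3008  0.326 ] offset cm [ 0.18 -0.02 11.1 ] tool y ang -0.1 tilt 0.11 q7 0.793
```

Request:
{"method": "move_arm", "body": {
  "plan": [
    {"offset":[0.2,0,3],"rotation":[0,0,0],"gripper":0},
    {"offset":[0,0,3],"rotation":[0,0,0],"gripper":0},
    {"offset":[0,0,3],"rotation":[0,0,0],"gripper":0},
    {"offset":[0,0,2.1],"rotation":[0,0,0],"gripper":0},
    {"offset":[0,0,0],"rotation":[0,0,0],"gripper":0},
    {"offset":[0,0,0],"rotation":[0,0,0],"gripper":0}
  ]
}}

```text
time: 6.05
position: [0.4544, -0.3001, 0.215]
tcp_rot: [0.708, 0.706, 0.0, 0.001]
contact_force: [0.1, 0.4, 0.5]
finger_gap: 0.0857
grip_force: 0.0
```

Request:
{"method": "move_arm", "body": {
  "grip_force": 50,
  "plan": [
    {"offset":[0,0,0],"rotation":[0,0,0],"gripper":0.3},
    {"offset":[0,0,0],"rotation":[0,0,0],"gripper":0.4},
    {"offset":[0,0,0],"rotation":[0,0,0],"gripper":1},
    {"offset":[0,0,0],"rotation":[0,0,0],"gripper":1},
    {"offset":[0,0,0],"rotation":[0,0,0],"gripper":1},
    {"offset":[0,0,0],"rotation":[0,0,0],"gripper":1},
    {"offset":[0,0,0],"rotation":[0,0,0],"gripper":1},
    {"offset":[0,0,0],"rotation":[0,0,0],"gripper":1}
  ]
}}

```text
time: 7.05
position: [0.4541, -0.2999, 0.2147]
tcp_rot: [0.708, 0.706, 0.0, 0.001]
contact_force: [-0.9, 1.2, 6.2]
finger_gap: 0.0492
grip_force: 51.6
```

```bash
python3 - <<'E'
from h import *
togo([.4545,-.299,.215]); print(telemetry.sense()["contact_force"])
E
```

```text
t 7.05 pos [ 0.4541 -0.2999  0.2147] offset cm [ 0.09  0.04 -0.03] tool y ang -0.2 tilt 0.09 q7 0.922
[-0.91798789  1.18113832  6.18511127]
```

Request:
{"method": "move_arm", "body": {
  "plan": [
    {"offset":[0,0,-2],"rotation":[0,0,0],"gripper":1},
    {"offset":[0,0,-4.5],"rotation":[0,0,0],"gripper":1},
    {"offset":[0,0,-4.5],"rotation":[0,0,0],"gripper":1},
    {"offset":[0,0,-4.2],"rotation":[0,0,0],"gripper":1},
    {"offset":[2,1,0],"rotation":[0,0,0],"gripper":1},
    {"offset":[4,2.2,0],"rotation":[0,0,0],"gripper":1},
    {"offset":[4.5,2.4,0],"rotation":[0,0,0],"gripper":1},
    {"offset":[4.5,2.4,0],"rotation":[0,0,0],"gripper":1}
  ]
}}

```text
time: 8.05
position: [0.5342, -0.1486, 0.3664]
tcp_rot: [0.708, 0.706, 0.0, 0.0]
contact_force: [0.3, -0.4, -1.5]
finger_gap: 0.0488
grip_force: 52.1
```

Request:
{"method": "move_arm", "body": {
  "plan": [
    {"offset":[4.5,2.4,0],"rotation":[0,0,0],"gripper":1},
    {"offset":[4.5,2.4,0],"rotation":[0,0,0],"gripper":1},
    {"offset":[4.5,2.4,0],"rotation":[0,0,0],"gripper":1},
    {"offset":[3,1.8,0],"rotation":[0,0,0],"gripper":1},
    {"offset":[1.3,0.8,0],"rotation":[0,0,3],"gripper":1},
    {"offset":[0,0,0],"rotation":[0,0,0],"gripper":1},
    {"offset":[0,0,0],"rotation":[0,0,0],"gripper":1},
    {"offset":[0,0,0],"rotation":[0,0,0],"gripper":1}
  ]
}}

```text
time: 9.05
position: [0.632, 0.0262, 0.366]
tcp_rot: [0.727, 0.686, -0.0, 0.0]
contact_force: [-0.5, -0.7, -1.6]
finger_gap: 0.049
grip_force: 52.1
```

```bash
python3 - <<'E'
from h import *
i=viewer.camera_info("wrist"); im=viewer.get_image("wrist"); cv2.imwrite("pics/w5.png",im[...,::-1])
togo([.632,.0287,.297],np.radians(-3.2)); print(telemetry.sense()["contact_force"])
holder(im[...,::-1].copy(),i,(.6213,-.0793))
E
```

```text
t 9.1 pos [0.6321 0.0264 0.3659] offset cm [ 0.23 -0.02  6.89] tool y ang -3.3 tilt 0.01 q7 0.108
 rot about tool z deg -0.1
[ 0.49168135 -0.3534217  -2.12343332]Traceback (most recent call last):
  File "<stdin>", line 4, in <module>
  File "h.py", line 26, in holder
    br=max(blobs(near&(h[...,0]>12)&(h[...,0]<32)&(h[...,1]>110)&(h[...,2]>90),20),key=lambda b:b[1])[0]
       ~~~^^^^^^^^^^^^^^^^^^^^^^^^^^^^^^^^^^^^^^^^^^^^^^^^^^^^^^^^^^^^^^^^^^^^^^^^^^^^^^^^^^^^^^^^^^^
ValueError: max() iterable argument is empty
```

View pics/w5.png

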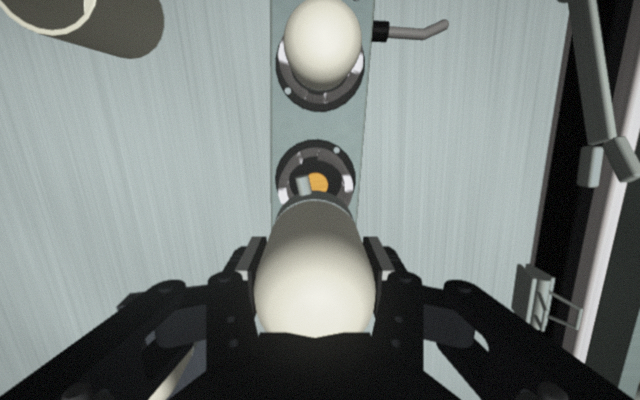

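Lamp b is held upright over H1. Its pin shows at about (303,185), and H1's marks at (283,195) and (348,183). I'll compare the pin with its predicted pixel.

```bash
python3 - <<'E'
from h import *
i=viewer.camera_info("wrist"); s,r=tool(); p=s["position"]+r.apply([.0009,0,.201])
for a in (93.7,98.7,103.7):
    d=np.array([np.cos(np.radians(a)),np.sin(np.radians(a)),0]); print(a,pix(i,[p+d*.0355,p+d*.0255]).round(1).tolist())
im=cv2.imread("pics/w5.png"); g=cv2.cvtColor(im,cv2.COLOR_BGR2GRAY)[170:202,288:322]; print(g[::2,::2])
holder(im[:, :].copy(),i,(.632,.0296))
print(pix(i,[[.632+.0298*np.cos(np.radians(8.7)),.0296+.0298*np.sin(np.radians(8.7)),.075],[.632-.0298*np.cos(np.radians(8.7)),.0296-.0298*np.sin(np.radians(8.7)),.075]]).round(1).tolist())
h=cv2.cvtColor(im,cv2.COLOR_BGR2HSV);print([ (b[0].round(1),b[1]) for b in blobs((h[...,1]<40)&(h[...,2]>215),6) if 150<b[0][1]<220 and 260<b[0][0]<370])
E
```

```text
93.7 [[306.9, 173.6], [309.1, 190.2]]
98.7 [[301.6, 174.5], [305.3, 190.8]]
103.7 [[296.5, 175.8], [301.7, 191.7]]
[[ 91  90  71  51  45  42  43  41  43  46  47  40  42  47  45  40  42]
 [ 94  81  49  41  42  42  42  48  47  41  44  54  75  90  93  79  52]
 [ 91  58  40  42  45  44  49  46  52  60  79 151 168 171 175 174 149]
 [ 88  46  44  47  57  65  74  86 112 125 137 182 181 180 181 179 182]
 [ 86  42  43  55 107 140 162 172 173 162 128 177 179 177 180 179 181]
 [ 96  48  44  43 123 164 184 180 179 169 138 174 179 179 178 177 176]
 [117  48  46  45 101 155 180 183 182 174 142 160 179 176 177 175 179]
 [ 93  48  38  44  76 150 177 185 180 172 149 140 177 176 177 179 173]
 [ 88  52  39  39  60 139 172 186 182 173 157 133 172 171 170 174 173]
 [ 92  74  46  45  49 121 166 183 178 179 167 132 169 168 175 174 175]
 [ 94  86  49  39  44  99 155 180 179 180 174 139 126 129 130 136 147]
 [ 89  92  65  40  42  79 152 177 186 182 174 148  76  70  73  67  72]
 [102  94  90  56  62  76 138 169 176 148 133  99  69  72  74  70  65]
 [129  90  85  74  68  76  84  99  84  73  71  70  70  70  74  73  70]
 [179  74  73  73  74  71  72  72  69  76  79  86  89  90  87  84  76]
 [114  74  71  71  68  74  88 109 136 130 127 128 134 134 135 125 130]]
brass [0.636 0.033] marks mid [0.6328 0.0304] dist 0.0596 x ang 8.4 [np.int32(91), np.int32(90)]
[[346.6, 183.5], [282.1, 196.8]]
[(array([347.5, 182.7]), np.int32(90)), (array([282.8, 195.8]), np.int32(91))]
```

Request:
{"method": "move_arm", "body": {
  "plan": [
    {"offset":[0.36,0.02,2],"rotation":[0,0,0],"gripper":1},
    {"offset":[0,0,3],"rotation":[0,0,0],"gripper":1},
    {"offset":[0,0,1.8],"rotation":[0,0,0],"gripper":1},
    {"offset":[0,0,0],"rotation":[0,0,0],"gripper":1},
    {"offset":[0,0,0],"rotation":[0,0,0],"gripper":1},
    {"offset":[0,0,0],"rotation":[0,0,0],"gripper":1}
  ]
}}

```text
time: 9.85
position: [0.6337, 0.0314, 0.299]
tcp_rot: [0.726, 0.687, 0.001, 0.001]
contact_force: [-0.7, 1.0, -0.7]
finger_gap: 0.0488
grip_force: 52.1
```

```bash
python3 - <<'E'
from h import *
togo([.6325,.030,.268],np.radians(-3.2)); print(telemetry.sense()["contact_force"])
E
```

```text
t 9.85 pos [0.6337 0.0314 0.299 ] offset cm [-0.15 -0.12  3.1 ] tool y ang -3.2 tilt 0.15 q7 0.146
 rot about tool z deg 0.0
[-0.70314178  1.00088251 -0.65117273]
```

Request:
{"method": "move_arm", "body": {
  "plan": [
    {"offset":[-0.1,-0.1,0],"rotation":[0,0,0],"gripper":1},
    {"offset":[0,0,0.7],"rotation":[0,0,0],"gripper":1},
    {"offset":[0,0,0.7],"rotation":[0,0,0],"gripper":1},
    {"offset":[0,0,0.6],"rotation":[0,0,0],"gripper":1},
    {"offset":[0,0,0],"rotation":[0,0,0],"gripper":1},
    {"offset":[0,0,0],"rotation":[0,0,0],"gripper":1}
  ]
}}

```text
time: 10.6
position: [0.632, 0.0306, 0.2776]
tcp_rot: [0.726, 0.687, -0.0, 0.0]
contact_force: [0.9, 0.6, -1.6]
finger_gap: 0.0492
grip_force: 52.0
```

```bash
python3 - <<'E'
from h import *
togo([.6325,.030,.2585],np.radians(-3.2)); print(telemetry.sense()["contact_force"],telemetry.sense()["ft_torque"])
E
```

```text
t 10.6 pos [0.632  0.0306 0.2776] offset cm [-0.06  0.05  1.91] tool y ang -3.2 tilt 0.01 q7 0.16
 rot about tool z deg 0.0
[ 0.89867298  0.5882839  -1.64036286] [1.94969821e-02 3.54768155e-06 2.11179941e-02]
```

Request:
{"method": "move_arm", "body": {
  "plan": [
    {"offset":[0,0,0.5],"rotation":[0,0,0],"gripper":1},
    {"offset":[0,0,0.5],"rotation":[0,0,0],"gripper":1},
    {"offset":[0,0,0.5],"rotation":[0,0,0],"gripper":1},
    {"offset":[0,0,0.4],"rotation":[0,0,0],"gripper":1},
    {"offset":[0,0,0],"rotation":[0,0,0],"gripper":1},
    {"offset":[0,0,0],"rotation":[0,0,0],"gripper":1}
  ]
}}

```text
time: 11.35
position: [0.6321, 0.0305, 0.2599]
tcp_rot: [0.726, 0.687, 0.0, -0.0]
contact_force: [-3.0, -0.4, 6.8]
finger_gap: 0.0495
grip_force: 52.4
```

```bash
python3 - <<'E'
from h import *
togo([.6325,.030,.2585],np.radians(-3.2)); print(telemetry.sense()["contact_force"],telemetry.sense()["ft_torque"])
E
```

```text
t 11.35 pos [0.6321 0.0305 0.2599] offset cm [-0.05  0.04  0.14] tool y ang -3.2 tilt 0.06 q7 0.173
 rot about tool z deg 0.0
[-3.03084249 -0.37768796  6.77142084] [0.05073965 0.69830446 0.0032578 ]
```

Force is 8.4 N at about 8 mm deep, so the pins are in the slots. Pushing another 1.5 mm, then turning.

Request:
{"method": "move_arm", "body": {
  "plan": [
    {"offset":[0,0,0.15],"rotation":[0,0,0],"gripper":1},
    {"offset":[0,0,0],"rotation":[0,0,0],"gripper":1},
    {"offset":[0,0,0],"rotation":[0,0,8],"gripper":1},
    {"offset":[0,0,0],"rotation":[0,0,8],"gripper":1},
    {"offset":[0,0,0],"rotation":[0,0,8],"gripper":1},
    {"offset":[0,0,0],"rotation":[0,0,0],"gripper":1}
  ]
}}

```text
time: 12.1
position: [0.6334, 0.0304, 0.2592]
tcp_rot: [0.854, 0.521, 0.002, 0.001]
contact_force: [0.2, 0.9, 5.9]
finger_gap: 0.0492
grip_force: 52.5
```

```bash
python3 - <<'E'
from h import *
togo([.6325,.030,.2585],np.radians(-93.2)); print(telemetry.sense()["contact_force"],telemetry.sense()["ft_torque"])
E
```

```text
t 12.1 pos [0.6334 0.0304 0.2592] offset cm [-0.08 -0.06  0.07] tool y ang -27.2 tilt 0.23 q7 -0.187
 rot about tool z deg 66.0
[0.16871744 0.8742733  5.93028263] [ 0.01441407  0.1973706  -0.08860794]
```

Request:
{"method": "move_arm", "body": {
  "plan": [
    {"offset":[0,0,0.05],"rotation":[0,0,9],"gripper":1},
    {"offset":[0,0,0],"rotation":[0,0,9],"gripper":1},
    {"offset":[0,0,0],"rotation":[0,0,9],"gripper":1},
    {"offset":[0,0,0],"rotation":[0,0,9],"gripper":1},
    {"offset":[0,0,0],"rotation":[0,0,9],"gripper":1},
    {"offset":[0,0,0],"rotation":[0,0,9],"gripper":1},
    {"offset":[0,0,0],"rotation":[0,0,9],"gripper":1},
    {"offset":[0,0,0],"rotation":[0,0,4],"gripper":1}
  ]
}}

```text
time: 13.1
position: [0.6337, 0.0297, 0.2591]
tcp_rot: [0.999, -0.038, 0.003, 0.001]
contact_force: [-0.7, -1.7, 8.0]
finger_gap: 0.0491
grip_force: 52.7
```

Request:
{"method": "move_arm", "body": {
  "plan": [
    {"offset":[0,0,0],"rotation":[0,0,0],"gripper":1},
    {"offset":[0,0,0],"rotation":[0,0,0],"gripper":1}
  ]
}}

```text
time: 13.35
position: [0.6337, 0.0296, 0.2592]
tcp_rot: [0.999, -0.036, 0.003, 0.001]
contact_force: [-0.5, -0.8, 7.4]
finger_gap: 0.0492
grip_force: 52.7
```

```bash
python3 - <<'E'
from h import *
togo([.6325,.030,.265],np.radians(-93.2)); print(telemetry.sense()["contact_force"],telemetry.sense()["ft_torque"])
E
```

```text
t 13.35 pos [0.6337 0.0296 0.2592] offset cm [-0.12 -0.03 -0.59] tool y ang -94.2 tilt 0.34 q7 -1.19
 rot about tool z deg -1.0
[-0.52578104 -0.7813849   7.35283083] [-0.21539239  0.11248471 -0.10706217]
```

Request:
{"method": "move_arm", "body": {
  "plan": [
    {"offset":[0,0,-0.2],"rotation":[0,0,0],"gripper":1},
    {"offset":[0,0,-0.2],"rotation":[0,0,0],"gripper":1},
    {"offset":[0,0,-0.2],"rotation":[0,0,0],"gripper":1},
    {"offset":[0,0,0],"rotation":[0,0,0],"gripper":1},
    {"offset":[0,0,0],"rotation":[0,0,0],"gripper":1}
  ]
}}

```text
time: 13.98
position: [0.6335, 0.0297, 0.2644]
tcp_rot: [0.999, -0.036, 0.003, 0.001]
contact_force: [2.3, -1.1, 5.9]
finger_gap: 0.0494
grip_force: 52.0
```

```bash
python3 - <<'E'
from h import *
togo([.6325,.030,.265],np.radians(-93.2)); print(telemetry.sense()["contact_force"],telemetry.sense()["ft_torque"])
E
```

```text
t 13.97 pos [0.6335 0.0297 0.2644] offset cm [-0.1  -0.02 -0.06] tool y ang -94.2 tilt 0.34 q7 -1.194
 rot about tool z deg -1.0
[ 2.25888634 -1.06814476  5.85162682] [-0.54060609 -0.53343852  0.03833248]
```

Request:
{"method": "move_arm", "body": {
  "plan": [
    {"offset":[0,0,-0.1],"rotation":[0,0,0],"gripper":1},
    {"offset":[0,0,0],"rotation":[0,0,0],"gripper":1},
    {"offset":[0,0,0],"rotation":[0,0,0],"gripper":0.5},
    {"offset":[0,0,0],"rotation":[0,0,0],"gripper":0},
    {"offset":[0,0,0],"rotation":[0,0,0],"gripper":0},
    {"offset":[0,0,0],"rotation":[0,0,0],"gripper":0},
    {"offset":[0,0,0],"rotation":[0,0,0],"gripper":0}
  ]
}}

```text
time: 14.85
position: [0.6316, 0.031, 0.2632]
tcp_rot: [0.999, -0.036, -0.001, -0.0]
contact_force: [-0.1, 1.2, 0.0]
finger_gap: 0.0854
grip_force: 0.0
```

Request:
{"method": "move_arm", "body": {
  "plan": [
    {"offset":[0,0,-3],"rotation":[0,0,0],"gripper":0},
    {"offset":[0,0,-5],"rotation":[0,0,0],"gripper":0},
    {"offset":[0,0,-5],"rotation":[0,0,0],"gripper":0},
    {"offset":[0,0,-1],"rotation":[0,0,0],"gripper":0},
    {"offset":[0,0,0],"rotation":[0,0,0],"gripper":0},
    {"offset":[0,0,0],"rotation":[0,0,0],"gripper":0}
  ]
}}

```text
time: 15.6
position: [0.6313, 0.0312, 0.4017]
tcp_rot: [0.999, -0.036, -0.002, -0.0]
contact_force: [-0.5, 0.4, -0.1]
finger_gap: 0.0854
grip_force: 0.0
```

```bash
python3 - <<'E'
from h import *
i=viewer.camera_info("wrist"); im=viewer.get_image("wrist"); cv2.imwrite("pics/w6.png",im[...,::-1]); np.savez("pics/w6.npz",**i)
t=viewer.get_image("scene"); cv2.imwrite("pics/s6.png",t[...,::-1])
a=cv2.resize(im[:300,120:520,::-1],(400,300)); b=cv2.resize(t[150:330,220:460,::-1],(400,300),interpolation=cv2.INTER_CUBIC)
cv2.imwrite("pics/c6.png",np.hstack([a,b]))
togo([.443,-.1743,.405],0)
si=viewer.camera_info("scene"); print(pix(si,[[.632,.0296,.145],[.643,.137,.145],[.6213,-.0793,.075]]))
E
```

```text
t 15.7 pos [0.6313 0.0311 0.4017] offset cm [-17.3   21.85  -0.26] tool y ang -94.1 tilt 0.2 q7 -1.288
 rot about tool z deg 85.9
[[356.64613878 201.06554315]
 [390.47123077 184.053028  ]
 [318.76999631 240.73171442]]
```

View pics/c6.png

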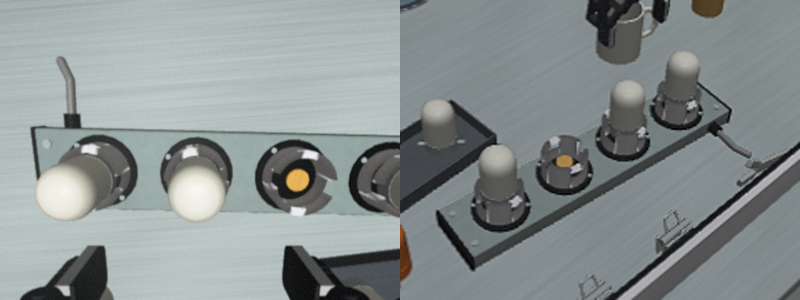

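Lamp b sits at the same height as the fitted lamps: its top in the scene view is at (356,198), 3 px above the predicted 145 mm point, as it is for the fitted lamp. Now spare a.

Request:
{"method": "move_arm", "body": {
  "plan": [
    {"offset":[0,0,0],"rotation":[0,0,-10.5],"gripper":0},
    {"offset":[0,0,0],"rotation":[0,0,-10.5],"gripper":0},
    {"offset":[0,0,0],"rotation":[0,0,-10.5],"gripper":0},
    {"offset":[0,0,0],"rotation":[0,0,-10.5],"gripper":0},
    {"offset":[0,0,0],"rotation":[0,0,-10.5],"gripper":0},
    {"offset":[0,0,0],"rotation":[0,0,-10.5],"gripper":0},
    {"offset":[0,0,0],"rotation":[0,0,-10.5],"gripper":0},
    {"offset":[0,0,0],"rotation":[0,0,-10.5],"gripper":0}
  ]
}}

```text
time: 16.7
position: [0.6315, 0.0308, 0.4022]
tcp_rot: [0.765, 0.644, -0.001, -0.001]
contact_force: [0.2, -0.2, 0.4]
finger_gap: 0.0852
grip_force: 0.0
```

Request:
{"method": "move_arm", "body": {
  "plan": [
    {"offset":[0,0,0],"rotation":[0,0,-10.1],"gripper":0},
    {"offset":[-3.4,-3.1,0],"rotation":[0,0,0],"gripper":0},
    {"offset":[-3.4,-3.1,0],"rotation":[0,0,0],"gripper":0},
    {"offset":[-3.4,-3.1,0],"rotation":[0,0,0],"gripper":0},
    {"offset":[-3.4,-3.1,0],"rotation":[0,0,0],"gripper":0},
    {"offset":[-3.4,-3.1,0],"rotation":[0,0,0],"gripper":0},
    {"offset":[-3.5,-3.3,0],"rotation":[0,0,0],"gripper":0},
    {"offset":[0,0,0],"rotation":[0,0,0],"gripper":0}
  ]
}}

```text
time: 17.7
position: [0.4403, -0.1778, 0.4026]
tcp_rot: [0.71, 0.704, -0.0, -0.001]
contact_force: [0.4, 0.4, 0.2]
finger_gap: 0.0851
grip_force: 0.0
```

Request:
{"method": "move_arm", "body": {
  "plan": [
    {"offset":[0,0,4],"rotation":[0,0,0],"gripper":0},
    {"offset":[0,0,4],"rotation":[0,0,0],"gripper":0},
    {"offset":[0,0,0],"rotation":[0,0,0],"gripper":0},
    {"offset":[0,0,0],"rotation":[0,0,0],"gripper":0},
    {"offset":[0,0,0],"rotation":[0,0,0],"gripper":0}
  ]
}}

```text
time: 18.32
position: [0.4448, -0.1744, 0.3253]
tcp_rot: [0.707, 0.707, 0.001, 0.001]
contact_force: [-0.1, -0.9, -0.7]
finger_gap: 0.0856
grip_force: 0.0
```

```bash
python3 - <<'E'
from h import *
togo([.4431,-.1743,.215],0)
E
```

```text
t 18.32 pos [ 0.4448 -0.1744  0.3253] offset cm [ 1.000e-02 -2.100e-01  1.103e+01] tool y ang -0.0 tilt 0.2 q7 0.51
 rot about tool z deg -0.0
```

Request:
{"method": "move_arm", "body": {
  "plan": [
    {"offset":[0,-0.15,3],"rotation":[0,0,0],"gripper":0},
    {"offset":[0,0,3],"rotation":[0,0,0],"gripper":0},
    {"offset":[0,0,3],"rotation":[0,0,0],"gripper":0},
    {"offset":[0,0,2],"rotation":[0,0,0],"gripper":0},
    {"offset":[0,0,0],"rotation":[0,0,0],"gripper":0},
    {"offset":[0,0,0],"rotation":[0,0,0],"gripper":0}
  ]
}}

```text
time: 19.08
position: [0.4432, -0.1744, 0.2151]
tcp_rot: [0.707, 0.707, 0.001, 0.001]
contact_force: [0.0, -1.1, -0.6]
finger_gap: 0.0854
grip_force: 0.0
```

Request:
{"method": "move_arm", "body": {
  "grip_force": 50,
  "plan": [
    {"offset":[0,0,0],"rotation":[0,0,0],"gripper":0.3},
    {"offset":[0,0,0],"rotation":[0,0,0],"gripper":0.4},
    {"offset":[0,0,0],"rotation":[0,0,0],"gripper":1},
    {"offset":[0,0,0],"rotation":[0,0,0],"gripper":1},
    {"offset":[0,0,0],"rotation":[0,0,0],"gripper":1},
    {"offset":[0,0,0],"rotation":[0,0,0],"gripper":1},
    {"offset":[0,0,0],"rotation":[0,0,0],"gripper":1}
  ]
}}

```text
time: 19.95
position: [0.4428, -0.1743, 0.2146]
tcp_rot: [0.707, 0.707, 0.001, 0.0]
contact_force: [-1.6, 0.8, 5.3]
finger_gap: 0.0492
grip_force: 50.9
```

```bash
python3 - <<'E'
from h import *
togo([.4431,-.1743,.215],0)
E
```

```text
t 19.95 pos [ 0.4428 -0.1743  0.2146] offset cm [ 0.    0.03 -0.04] tool y ang -0.1 tilt 0.08 q7 0.727
 rot about tool z deg -0.1
```

Request:
{"method": "move_arm", "body": {
  "plan": [
    {"offset":[0,0,-2],"rotation":[0,0,0],"gripper":1},
    {"offset":[0,0,-4.5],"rotation":[0,0,0],"gripper":1},
    {"offset":[0,0,-4.5],"rotation":[0,0,0],"gripper":1},
    {"offset":[0,0,-4.2],"rotation":[0,0,0],"gripper":1},
    {"offset":[1.4,2.7,0],"rotation":[0,0,0],"gripper":1},
    {"offset":[2.2,4.2,0],"rotation":[0,0,0],"gripper":1},
    {"offset":[2.4,4.5,0],"rotation":[0,0,0],"gripper":1},
    {"offset":[2.2,4.2,0],"rotation":[0,0,0],"gripper":1}
  ]
}}

```text
time: 20.95
position: [0.5995, -0.091, 0.3654]
tcp_rot: [0.707, 0.707, 0.0, -0.0]
contact_force: [0.2, 0.6, -0.3]
finger_gap: 0.0494
grip_force: 52.2
```

Request:
{"method": "move_arm", "body": {
  "plan": [
    {"offset":[1.3,2.3,0],"rotation":[0,0,0],"gripper":1},
    {"offset":[0,0,0],"rotation":[0,0,-8.8],"gripper":1},
    {"offset":[0,0,0],"rotation":[0,0,-8.8],"gripper":1},
    {"offset":[0,0,0],"rotation":[0,0,-8.7],"gripper":1},
    {"offset":[0,0,0],"rotation":[0,0,0],"gripper":1},
    {"offset":[0,0,0],"rotation":[0,0,0],"gripper":1},
    {"offset":[0,0,0],"rotation":[0,0,0],"gripper":1}
  ]
}}

```text
time: 21.82
position: [0.6213, -0.0792, 0.3655]
tcp_rot: [0.529, 0.849, -0.0, -0.0]
contact_force: [0.1, 1.4, -0.8]
finger_gap: 0.049
grip_force: 52.3
```

```bash
python3 - <<'E'
from h import *
i=viewer.camera_info("wrist"); im=viewer.get_image("wrist"); cv2.imwrite("pics/w7.png",im[...,::-1])
togo([.6215,-.079,.297],np.radians(26.3)); print(telemetry.sense()["contact_force"])
s,r=tool(); p=s["position"]+r.apply([0,0,.198]); a=np.radians(79.3); d=np.array([np.cos(a),np.sin(a),0])
print("pin pred",pix(i,[p+d*.0355,p+d*.0255]).round(1).tolist())
c=pix(i,[p+d*.03])[0].astype(int); g=cv2.cvtColor(im,cv2.COLOR_RGB2GRAY)
print(c,"\n",g[c[1]-16:c[1]+18:2,c[0]-18:c[0]+18:2])
holder(im[...,::-1].copy(),i,(.6213,-.0793))
E
```

```text
t 21.88 pos [ 0.6213 -0.0792  0.3656] offset cm [0.01 0.03 6.86] tool y ang 26.2 tilt 0.02 q7 0.805
 rot about tool z deg -0.1
[ 0.80212406 -0.46185279 -0.81863511]
pin pred [[350.9, 187.5], [340.2, 200.8]]
[344 194] 
 [[ 50  51  49  50  49  50  52  81  98 101 100 100 127 157 108 170 180 180]
 [ 52  54  50  52  55  51  48  59  91  94 100 108 174 200 182 167 176 178]
 [ 67  51  49  54  53  49  53  59  87  92  93 101 150 197 158 168 178 177]
 [129  43  54  47  48  52  49  58  85  91 102  92 100  96  78 170 177 175]
 [183  61  51  50  53  51  45  57  88 122 156 132  92  64  69 173 176 175]
 [188  75  50  49  45  50  47  65 121 155 180 196 160  86  82 173 175 172]
 [191  82  48  51  46  50  55 105 150 176 193 199 206 186 128 165 172 170]
 [149  69  45  47  45  51  95 145 172 189 199 201 206 192 166 172 172 171]
 [ 78  75  66  58  53  84 137 165 186 197 205 205 194 153 165 176 170 189]
 [ 78  77  80  79  78 124 161 187 195 201 203 198 171 113 173 172 174 201]
 [ 79  78  81  81  91 157 181 193 200 203 203 176 127 141 175 169 193 202]
 [ 97  82  79  78  77 124 185 202 202 203 186 131 104 161 168 189 201 199]
 [145 147 132  95  80  81 118 184 203 192 141 102 109 162 168 197 204 205]
 [106 111 127 141 147 112  77  97 153 150 106 105 126 162 197 203 197 202]
 [107 105 105 109 124 149 129  88  80  83  86  97 142 186 201 200 204 197]
 [102 102 102 104 102 111 123 152 114  82  78 105 174 201 200 199 201 195]
 [107 109 106 105 105 106 107 111 134 115  83 103 194 200 201 202 198 201]]
marks [(array([ 0.59222653, -0.07384564,  0.075     ]), np.int32(111))]
```

The pin is within 1.5 px of prediction. Descending.

Request:
{"method": "move_arm", "body": {
  "plan": [
    {"offset":[0,0,2],"rotation":[0,0,0],"gripper":1},
    {"offset":[0,0,3],"rotation":[0,0,0],"gripper":1},
    {"offset":[0,0,1.8],"rotation":[0,0,0],"gripper":1},
    {"offset":[0,0,0],"rotation":[0,0,0],"gripper":1},
    {"offset":[0,0,0],"rotation":[0,0,0],"gripper":1},
    {"offset":[0,0,0],"rotation":[0,0,0],"gripper":1}
  ]
}}

```text
time: 22.62
position: [0.622, -0.0796, 0.299]
tcp_rot: [0.528, 0.849, 0.001, 0.001]
contact_force: [0.5, 0.0, -1.7]
finger_gap: 0.0493
grip_force: 52.3
```

```bash
python3 - <<'E'
from h import *
togo([.6215,-.079,.2585],np.radians(26.3)); print(telemetry.sense()["contact_force"])
E
```

```text
t 22.62 pos [ 0.622  -0.0796  0.299 ] offset cm [ 0.08 -0.03  4.05] tool y ang 26.2 tilt 0.14 q7 0.853
 rot about tool z deg -0.1
[ 0.46577288  0.02888706 -1.65348018]
```

Request:
{"method": "move_arm", "body": {
  "plan": [
    {"offset":[0.05,0,0.7],"rotation":[0,0,0],"gripper":1},
    {"offset":[0,0,0.7],"rotation":[0,0,0],"gripper":1},
    {"offset":[0,0,0.7],"rotation":[0,0,0],"gripper":1},
    {"offset":[0,0,0],"rotation":[0,0,0],"gripper":1},
    {"offset":[0,0,0],"rotation":[0,0,0],"gripper":1}
  ]
}}

```text
time: 23.25
position: [0.6211, -0.0789, 0.2766]
tcp_rot: [0.528, 0.849, -0.0, -0.0]
contact_force: [-0.6, 0.1, -0.4]
finger_gap: 0.0489
grip_force: 52.3
```

```bash
python3 - <<'E'
from h import *
togo([.6215,-.079,.2585],np.radians(26.3)); print(telemetry.sense()["contact_force"])
E
```

```text
t 23.25 pos [ 0.6211 -0.0789  0.2766] offset cm [-0.02  0.03  1.81] tool y ang 26.2 tilt 0.01 q7 0.867
 rot about tool z deg -0.1
[-0.58959346  0.07101063 -0.43394902]
```

Request:
{"method": "move_arm", "body": {
  "plan": [
    {"offset":[0,0,0.5],"rotation":[0,0,0],"gripper":1},
    {"offset":[0,0,0.5],"rotation":[0,0,0],"gripper":1},
    {"offset":[0,0,0.5],"rotation":[0,0,0],"gripper":1},
    {"offset":[0,0,0.4],"rotation":[0,0,0],"gripper":1},
    {"offset":[0,0,0],"rotation":[0,0,0],"gripper":1},
    {"offset":[0,0,0],"rotation":[0,0,0],"gripper":1}
  ]
}}

```text
time: 24.0
position: [0.6214, -0.0791, 0.259]
tcp_rot: [0.528, 0.849, 0.0, -0.0]
contact_force: [-3.3, 0.9, 7.2]
finger_gap: 0.049
grip_force: 52.5
```

```bash
python3 - <<'E'
from h import *
togo([.6215,-.079,.2585],np.radians(26.3)); print(telemetry.sense()["contact_force"])
E
```

```text
t 24.0 pos [ 0.6214 -0.0791  0.259 ] offset cm [0.01 0.02 0.05] tool y ang 26.2 tilt 0.05 q7 0.881
 rot about tool z deg -0.1
[-3.2874037   0.877374    7.18411612]
```

Request:
{"method": "move_arm", "body": {
  "plan": [
    {"offset":[0,0,0.1],"rotation":[0,0,0],"gripper":1},
    {"offset":[0,0,0],"rotation":[0,0,0],"gripper":1},
    {"offset":[0,0,0],"rotation":[0,0,8],"gripper":1},
    {"offset":[0,0,0],"rotation":[0,0,8],"gripper":1},
    {"offset":[0,0,0],"rotation":[0,0,8],"gripper":1},
    {"offset":[0,0,0],"rotation":[0,0,0],"gripper":1}
  ]
}}

```text
time: 24.75
position: [0.6225, -0.0793, 0.2588]
tcp_rot: [0.693, 0.72, 0.001, 0.002]
contact_force: [-1.5, 0.5, 8.3]
finger_gap: 0.049
grip_force: 52.6
```

```bash
python3 - <<'E'
from h import *
togo([.6215,-.079,.2585],np.radians(-63.7)); print(telemetry.sense()["contact_force"],telemetry.sense()["ft_torque"])
E
```

```text
t 24.75 pos [ 0.6225 -0.0793  0.2588] offset cm [ 0.03 -0.1   0.03] tool y ang 2.2 tilt 0.23 q7 0.521
 rot about tool z deg 65.9
[-1.47186133  0.53091323  8.3048495 ] [ 0.04927459  0.22388975 -0.0650776 ]
```

Request:
{"method": "move_arm", "body": {
  "plan": [
    {"offset":[0,0,0.05],"rotation":[0,0,9],"gripper":1},
    {"offset":[0,0,0],"rotation":[0,0,9],"gripper":1},
    {"offset":[0,0,0],"rotation":[0,0,9],"gripper":1},
    {"offset":[0,0,0],"rotation":[0,0,9],"gripper":1},
    {"offset":[0,0,0],"rotation":[0,0,9],"gripper":1},
    {"offset":[0,0,0],"rotation":[0,0,9],"gripper":1},
    {"offset":[0,0,0],"rotation":[0,0,9],"gripper":1},
    {"offset":[0,0,0],"rotation":[0,0,4],"gripper":1}
  ]
}}

```text
time: 25.75
position: [0.6228, -0.0799, 0.2586]
tcp_rot: [0.976, 0.217, 0.002, 0.002]
contact_force: [-0.4, -0.4, 6.3]
finger_gap: 0.0491
grip_force: 52.7
```

Request:
{"method": "move_arm", "body": {
  "plan": [
    {"offset":[0,0,0],"rotation":[0,0,0],"gripper":1},
    {"offset":[0,0,0],"rotation":[0,0,0],"gripper":1},
    {"offset":[0,0,-0.2],"rotation":[0,0,0],"gripper":1},
    {"offset":[0,0,-0.2],"rotation":[0,0,0],"gripper":1},
    {"offset":[0,0,-0.2],"rotation":[0,0,0],"gripper":1},
    {"offset":[0,0,-0.1],"rotation":[0,0,0],"gripper":1},
    {"offset":[0,0,0],"rotation":[0,0,0],"gripper":1},
    {"offset":[0,0,0],"rotation":[0,0,0],"gripper":1}
  ]
}}

```text
time: 26.75
position: [0.6224, -0.0797, 0.2646]
tcp_rot: [0.976, 0.218, 0.002, 0.002]
contact_force: [2.2, -2.8, 5.8]
finger_gap: 0.049
grip_force: 52.6
```

```bash
python3 - <<'E'
from h import *
togo([.6215,-.079,.265],np.radians(-63.7)); print(telemetry.sense()["contact_force"],telemetry.sense()["ft_torque"])
E
```

```text
t 26.75 pos [ 0.6224 -0.0797  0.2646] offset cm [-0.05 -0.11 -0.05] tool y ang -64.8 tilt 0.31 q7 -0.485
 rot about tool z deg -1.1
[ 2.24135024 -2.79102129  5.77353668] [-0.55429575 -0.77766402  0.00410733]
```

Request:
{"method": "move_arm", "body": {
  "plan": [
    {"offset":[0,0,0],"rotation":[0,0,0],"gripper":0.5},
    {"offset":[0,0,0],"rotation":[0,0,0],"gripper":0},
    {"offset":[0,0,0],"rotation":[0,0,0],"gripper":0},
    {"offset":[0,0,0],"rotation":[0,0,0],"gripper":0},
    {"offset":[0,0,0],"rotation":[0,0,0],"gripper":0},
    {"offset":[0,0,-3],"rotation":[0,0,0],"gripper":0},
    {"offset":[0,0,-5],"rotation":[0,0,0],"gripper":0},
    {"offset":[0,0,-5],"rotation":[0,0,0],"gripper":0}
  ]
}}

```text
time: 27.75
position: [0.6208, -0.0787, 0.394]
tcp_rot: [0.976, 0.218, -0.001, -0.0]
contact_force: [0.9, -0.1, 1.0]
finger_gap: 0.0855
grip_force: 0.0
```

Request:
{"method": "move_arm", "body": {
  "plan": [
    {"offset":[5,0,-3],"rotation":[0,0,0],"gripper":0},
    {"offset":[5,0,0],"rotation":[0,0,0],"gripper":0},
    {"offset":[0,0,0],"rotation":[0,0,0],"gripper":0},
    {"offset":[0,0,0],"rotation":[0,0,0],"gripper":0},
    {"offset":[0,0,0],"rotation":[0,0,0],"gripper":0}
  ]
}}

```text
time: 28.38
position: [0.7104, -0.0379, 0.423]
tcp_rot: [0.976, 0.217, -0.001, -0.0]
contact_force: [-0.3, -0.2, -0.3]
finger_gap: 0.0855
grip_force: 0.0
```

```bash
python3 - <<'E'
from h import *
i=viewer.camera_info("wrist"); im=viewer.get_image("wrist"); cv2.imwrite("pics/w8.png",im[...,::-1])
t=viewer.get_image("scene"); cv2.imwrite("pics/s8.png",t[...,::-1]); si=viewer.camera_info("scene")
g=cv2.cvtColor(t,cv2.COLOR_RGB2GRAY).astype(int)
C=[(.643,.1385),(.632,.0297),(.6215,-.0793),(.6105,-.1885)]
for c in C:
    u,v=pix(si,[[*c,.145]])[0]; k=int(round(u)); col=g[int(v)-14:int(v)+6,k-2:k+3].mean(1); e=np.argmax(np.diff(col)); 
    d=np.diff(col)[max(e-2,0):e+3]; print("pred top",u.round(1),v.round(1),"edge-pred",(int(v)-14+max(e-2,0)+.5+(d*np.arange(len(d))).sum()/d.sum()-v).round(2))
b=cv2.resize(t[150:330,220:460,::-1],(560,420),interpolation=cv2.INTER_CUBIC); a=im[:,120:520,::-1]
b=cv2.resize(b,(400,300)); cv2.imwrite("pics/c8.png",np.hstack([a,np.vstack([b,np.zeros((100,400,3),np.uint8)])]))
print(telemetry.sense()["position"])
E
```

```text
pred top 390.9 183.8 edge-pred -2.97
pred top 356.7 201.0 edge-pred -11.98
pred top 319.3 220.1 edge-pred -3.32
pred top 278.0 240.9 edge-pred -3.91
[ 0.71056968 -0.03755131  0.42327503]
```

View pics/c8.png

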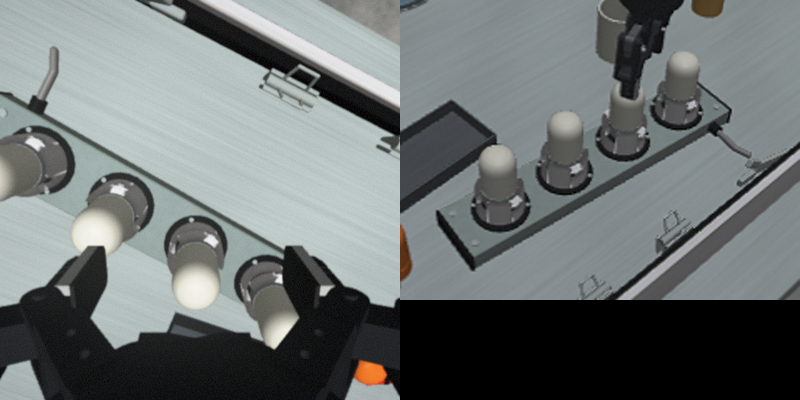

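All four lamps stand alike: pins at the white marks and tops level with the fitted lamps. The gripper is clear, so I'm handing in.

```bash
python3 -c "
from bench import env
print(env.close_job())"
```

```text
the job is handed in; nothing more can be done
None
```

I fitted both spare lamps in the two empty holders and handed the job in after about 28 s. In the last pictures both stand upright and level with the fitted lamps, with their pins at the lock marks; the hand-in gave no verdict.

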